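# Put the rinsed trays up to drain on the ratchet board

## Robot

A 6-joint arm with a two-finger parallel gripper is mounted at the origin on a cart in front of the work surface, level with it; the furniture and walls round the work are solid. World frame = base frame: x ahead of the robot, y to its left, z up, the work surface at z = 0. Lengths are in m, angles in rad, forces in N, time in s.
With the tool pointing down it reaches from about 0.3 to 0.875 m from the base axis. Payload 4.2 kg.
Tool frame: the origin (TCP) lies midway between the tips of the shut fingers; the grasp point (between the pads) lies 19 mm behind it; z points along the fingers, y is the line along which they close (so a half turn about z gives the same grasp; the last joint's range is limited). The gripper opens to 85 mm and grips with 20 to 120 N. Pads are 22 mm wide; open, the fingers measure 114 mm over their backs; the gripper's body (76 mm by 85 mm) begins 54 mm behind the grasp point. The pads swing forward as they close: fully open they stand 13 mm farther back than shut.
Start: joints at [-0.02, 0.32, 1.565, -0, 1.257, -0.02], TCP at [0.575, 0, 0.231] pointing down, gripper open.
Joint ranges: [-3.11, 3.11], [-0.84, 2.01], [0.21, 2.61], [-1.34, 4.49], [0.05, 2.63], [-2.56, 2.56]. Speed limits (rad/s): [2.57, 2.57, 3.14, 3.14, 3.14, 3.14].

## Interface

Orientations are given as a unit quaternion [w, x, y, z].
In Python, from bench import * gives the robot as it stands.
- The arm moves only by the tool apply_moves, never from a script. Its argument "rows" is a list of rows, each a list of 3 entries, a list of its own where there are three numbers: the finger opening in cm, from 0 to 8.54, then the shift along the tool's x, y, z in cm, then the turn about the tool's z in rad. A call has 1 to 12 rows; each row is the pose to reach, as a shift and turn from the pose commanded when the call began, along the tool's axes at that moment; what a row does not reach only later rows make up. A row lasts 1/8 s, in which the tool goes at most 62.5 mm and 10.7 degrees, less where a joint would pass 70% of its speed; a pose out of reach is approached as far as the arm can. A call with a gripper value outside its range is refused whole. The fingers move at their own pace and stop on an object; "squeeze" is the grip in N (left out, the last holds). Time passes only in rows, so rows that repeat a pose let the fingers close. It gives the time, the measured TCP pose, the force, the opening and the grip force at its end, in the units of the state.
- read_state(): the state, without advancing time (a new reading comes with each control period).
- read_camera(name): name is "scene" or "side" or "wrist"; returns a dict with "img" (420x560x3 uint8, blue, green, red), "fovy" (degrees; the focal length in pixels is half the picture's height over the tangent of half this angle, whatever the lens; pixels are square), "cx", "cy" (the principal point, pixels), "k1" (the pictures are not rectified: a ray, as slopes to the right and down, at radius r is drawn at 1 + k1 r^2 times it, then the intrinsics apply), "R" (3x3) and "t" (3): a world point X has camera coordinates R X + t. Camera axes: x right, y down, z forward; pixel columns grow to the right and rows downward; lengths in m; the calibration is good to about 2 mm. A picture is of the moment at which its call begins. There is no depth.
- close_job(): hands the job in; it is judged then, once.
Trained networks look in the newest picture that a camera, given by its name, has taken for a name from the list of things; names that differ only in an ending like _2 or _b are one class to them, and where a whole thing is asked for, a point or a joint stands for the part that bears it (a point fixed in the world has none). Each returns a list of dicts, best first, with "confidence" (0 to 1); they miss things now and then, are a little off and sometimes report something else, mostly with a low value. They report only what shows in the picture. A call takes as long as a camera call. They do not tell look-alikes from the thing itself.
- masks_of(query, camera): "pixels" (420x560 bool, what is visible of it) and "position" ([column, row] in pixels, amid what is visible of it).
- place_of(query, camera): "position" ([column, row] in pixels: a listed point, or the origin of a listed thing).
The state is a dict: "clock": time; "joint_pos": joint angles; "dq": joint speeds; "tau": joint torques, N m; "tcp_pos": TCP position; "tool_rot": TCP orientation; "ft_force": force on the tool from outside, world axes, zero at the start; "wrist_torque": the same for the moment, N m; "width": finger opening in m; "gripper_force": force on a finger pad.
Only numpy, scipy, OpenCV 4.12 (cv2) and the standard library are available. Lean on these libraries where they do the work, as an engineer would, in place of code of your own. Each camera call takes 0.05 s, during which the arm holds its last target. There are 200 camera calls.

## Task

Someone left the drain board propped up on its ratchet: lift it by its bar past the top notch so that the pawl falls back, and lower it all the way down flat. Then stack all the small white rinsed trays on it in one pile, upright and lengthwise along the two stops, close beside them: the bottom tray with its middle on the far mark, the next on the near mark, and so on alternately, each resting on the rim of the one below. Finally raise the board with its pile to the second notch, let the pawl hold it there and let go; leave the casts, the jar and the brush where they are.

Things in the scene. Friction and masses are not known exactly. Their poses are not given: they have to be found in the camera images.
- drain_stand: fixed steel stand of the drain board, 150 mm deep. Its x points to the right as the robot sees it, its y away from the robot. Origin: on the worktop under it. The board's hinge axis runs along its y at x = -75 mm (on the left), 58 mm above the worktop; the right edge swings up. The ratchet (pins on the board's cheek, pawl on a post) is on the far side: x 0 to 100, y 75 to 118 mm, up to 165 mm high
- board (a joint): tilt of the aluminium board, rad; 0 flat, grows as the right edge rises, stop 0.92. Notches hold it at 0.157, 0.314 (second), 0.471, 0.628: lift 0.04 to 0.08 beyond, then let down. At 0.80 (go to 0.85) the pawl is thrown back and the board comes down freely; below 0.10 it kicks the pawl in again. Lifting the bar takes 3 to 6 N. At the start it drops onto a notch in the first half second
- pawl (a joint): angle of the pawl, rad: 0 = lying in, holding the board in a notch (it swings out to about 0.17 as each pin passes); 0.42 = thrown back, the board is free
- board_rest (a point): point on the board's upper face, mid-width, 73 mm from the hinge, 61 mm up when flat; moves with it. x up the board from the hinge, y along the hinge away from the robot, z out of the face. Here the bottom tray stands, along y: two low ribs along y at x = +-27 mm, 4 mm high, carry its floor as a tray's rim would, the foot between them with 4 mm play either way
- board_marks (a point): point on the board's face midway between its two marks, 22 mm from the hinge; axes as board_rest. The marks are short dark lines across the hinge-side margin at y = +10 mm (far mark) and -10 mm (near mark). Beside them two stops, 14 mm wide and 45 high at y = +-42 mm, with 70 mm free between them: a tray against both has its middle at x = 0 of board_rest
- board_bar (a point): middle of the lifting bar, a steel rod 10 mm thick, 100 mm long between two arms, parallel to the hinge and 210 mm from it, 92 mm beyond the board's free edge (board 118 mm deep, 150 wide, 6 thick); 58 mm up when flat. Pinch it from above, fingers closing across it; it turns between them as the board swings. Axes as board_rest
- tray_1: white plastic tray, 58 mm wide (its x), 110 long (its y), 29 high, 70 g, open on top, walls 4 mm. Under the floor a foot 42 x 44 mm, 4 mm deep, drops inside the rim of a tray below: piled trays sit 25 mm apart, with 4 mm play across and up to 29 mm offset along. All are alike. Origin: centre of the foot's underside. Grip it across its width by the upper walls. May be absent
- tray_2: white plastic tray, 58 mm wide (its x), 110 long (its y), 29 high, 70 g, open on top, walls 4 mm. Under the floor a foot 42 x 44 mm, 4 mm deep, drops inside the rim of a tray below: piled trays sit 25 mm apart, with 4 mm play across and up to 29 mm offset along. All are alike. Origin: centre of the foot's underside. Grip it across its width by the upper walls. May be absent
- tray_3: white plastic tray, 58 mm wide (its x), 110 long (its y), 29 high, 70 g, open on top, walls 4 mm. Under the floor a foot 42 x 44 mm, 4 mm deep, drops inside the rim of a tray below: piled trays sit 25 mm apart, with 4 mm play across and up to 29 mm offset along. All are alike. Origin: centre of the foot's underside. Grip it across its width by the upper walls. May be absent
- tray_4: white plastic tray, 58 mm wide (its x), 110 long (its y), 29 high, 70 g, open on top, walls 4 mm. Under the floor a foot 42 x 44 mm, 4 mm deep, drops inside the rim of a tray below: piled trays sit 25 mm apart, with 4 mm play across and up to 29 mm offset along. All are alike. Origin: centre of the foot's underside. Grip it across its width by the upper walls. May be absent
- cast_blue: dental cast with a blue base, 56 x 66 x 42 mm, a bystander that stays where it is. Origin: centre of its underside
- cast_white: dental cast with a white base, 57 x 67 x 40 mm, a bystander that stays where it is. Origin: centre of its underside
- wax_jar: brown jar with a white lid, 52 mm across, 48 mm high, a bystander that stays where it is. Origin: centre of its underside
- dust_brush: wooden bench brush, 26 x 150 x 25 mm, a bystander that stays where it is. Origin: centre of its underside
Things that resemble listed ones, but are neither listed nor needed, are in the scene too. Leave any red look-alike of the tray_3 alone.

How it is judged:
By the outcome, as a careful person would: the job done as asked, in the order asked, and still so for the second after the job is handed in, with the robot touching nothing.
Of tray_1, tray_2, tray_3, tray_4 only 3 to 4 are there at a start; the rules pass over those that are not, and their reading is None.
At some moment in a run one of tray_1, tray_2, tray_3, tray_4 may be knocked a few centimetres aside while the robot is not near it.
Once in a run the grip may slacken for a moment while it holds something.
It also fails if it takes over 210 s, if anything falls off the work surface, if the arm or the gripper's body presses on something with over 40 N, if the wrist force passes 120 N, or if a joint passes its speed limit or range.

## Working session

There is one attempt and no reset: what is moved stays moved. The work goes in short steps, Python scripts to look and compute and a tool call to move; the robot and the scene stay as the last step left them, time stands still between calls to the robot, and variables do not carry over. Pictures are saved under pics/ and viewed, at most 14 in all, crops included, and the job is handed in when it is done.

Besides the shell and the picture viewer there is one more tool, called after ">>>" in YAML: its name, and indented under it one key for each argument. apply_moves: Moves the arm, as the interface text tells. Its arguments: {"type":"object","properties":{"rows":{"type":"array"},"squeeze":{"type":"number"}},"required":["rows"]}

```bash
ls; mkdir -p pics
cat > h.py <<'E'
from bench import *
import numpy as np, cv2
from scipy.spatial.transform import Rotation as Ro
def K(c):
    h,w=c["img"].shape[:2]; f=h/2/np.tan(np.radians(c["fovy"])/2)
    return f
def ray(c,p):
    f=K(c); d=np.array([(p[0]-c["cx"])/f,(p[1]-c["cy"])/f]); u=d.copy()
    for _ in range(20): u=d/(1+c["k1"]*(u@u))
    R=np.array(c["R"]);t=np.array(c["t"])
    v=R.T@np.array([u[0],u[1],1]); return -R.T@t, v/np.linalg.norm(v)
def proj(c,X):
    x=np.array(c["R"])@np.array(X)+np.array(c["t"]); u=x[:2]/x[2]; u=u*(1+c["k1"]*(u@u))
    return u*K(c)+[c["cx"],c["cy"]]
def atz(c,p,z):
    o,d=ray(c,p); return o+d*(z-o[2])/d[2]
def tri(*cp):
    A=np.zeros((3,3));b=np.zeros(3)
    for c,p in cp:
        o,d=ray(c,p);M=np.eye(3)-np.outer(d,d);A+=M;b+=M@o
    X=np.linalg.solve(A,b); return X,[np.round(proj(c,X)-p,1) for c,p in cp]
def toolshift(X,s=None):
    s=s or read_state(); R=Ro.from_quat(np.roll(s["tool_rot"],-1)).as_matrix()
    return R.T@(np.array(X)-s["tcp_pos"])*100
E
python3 - <<'E'
from h import *
np.set_printoptions(precision=4,suppress=True)
s=read_state();print(s)
C={}
for n in ["scene","side","wrist"]:
    c=read_camera(n);C[n]=c;cv2.imwrite(f"pics/{n}0.png",c["img"]);print(n,c["fovy"],c["k1"],-np.array(c["R"]).T@c["t"])
    for q in ["tray_1","board_bar","board_rest","board_marks","drain_stand","cast_blue","cast_white","wax_jar","dust_brush","pawl"]:
        try:
            for r in place_of(q,n): print(n,q,np.round(r["position"],1),round(r["confidence"],2),atz(c,r["position"],0))
        except Exception as e: print(n,q,e)
E
```

```text
pics
{'clock': 0.0, 'joint_pos': array([-0.02  ,  0.3203,  1.5657,  0.    ,  1.2574, -0.02  ]), 'dq': array([ 0.0006, -0.0012,  0.0002,  0.0001,  0.0016,  0.0004]), 'tau': array([  0.0007, -41.5527, -23.4157,  -0.    ,   0.0081,   0.    ]), 'tcp_pos': array([0.5745, 0.    , 0.2305]), 'tool_rot': array([-0.0006,  0.7071,  0.7071, -0.0006]), 'ft_force': array([-0.1471, -0.0993,  0.4211]), 'wrist_torque': array([ 0.0501,  0.0003, -0.0235]), 'gripper_force': 0.0, 'width': 0.08528810924911816}
scene 57.86400005272523 -0.04001466129253343 [-0.313  -0.9381  0.7635]
scene tray_1 [414.9 331.7] 0.95 [ 0.3767 -0.7101  0.    ]
scene tray_1 [335.6 261.8] 0.84 [ 0.4524 -0.3941  0.    ]
scene tray_1 [209.3 188.5] 0.81 [0.456  0.2862 0.    ]
scene tray_1 [200.3 176.6] 0.74 [0.4932 0.4077 0.    ]
scene tray_1 [373.9 285.4] 0.68 [ 0.4467 -0.5399  0.    ]
scene board_bar [277.  196.4] 0.87 [0.6104 0.0339 0.    ]
scene board_rest [247.  195.3] 0.82 [0.5305 0.1276 0.    ]
scene board_marks [238.5 193.8] 0.68 [0.514  0.1622 0.    ]
scene drain_stand [249.9 214. ] 0.89 [0.4458 0.0103 0.    ]
scene cast_blu
[... 1250 characters left out ...]
r, board_marks, board_rest, cast_blue, cast_white, drain_stand, dust_brush, tray, wax_jar
wrist 65.48119270010692 -0.006698093873001293 [0.5741 0.0685 0.3729]
wrist board_bar [164.4 325. ] 0.63 [ 0.4259 -0.1895  0.    ]
wrist board_rest [139.5 175.1] 0.86 [0.4155 0.0087 0.    ]
wrist board_marks [129.8 119.7] 0.62 [0.4117 0.0701 0.    ]
wrist drain_stand [173.4 171.2] 0.59 [0.455  0.0132 0.    ]
wrist cast_white [269.7 335.3] 0.76 [ 0.5642 -0.205   0.    ]
wrist cast_white [139.3 178.2] 0.64 [0.4149 0.0051 0.    ]
wrist dust_brush [ 84.6 409.8] 0.66 [ 0.298  -0.3299  0.    ]
wrist pawl it knows: board_bar, board_marks, board_rest, cast_blue, cast_white, drain_stand, dust_brush, tray, wax_jar
```

View pics/scene0.png

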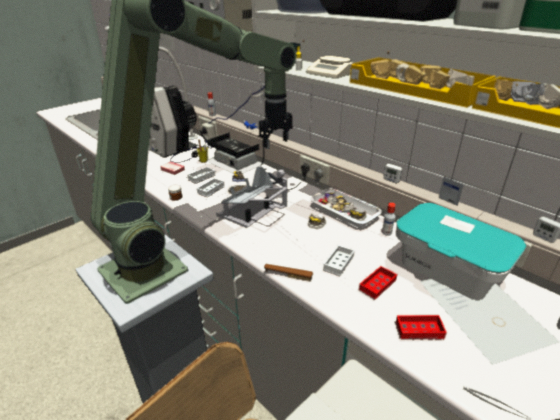

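View pics/side0.png

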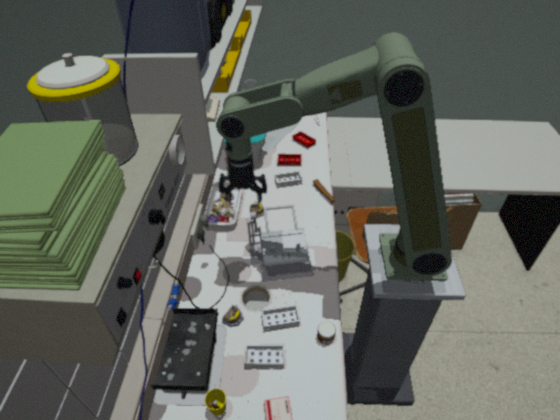

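Run:
```python
from h import *
np.set_printoptions(precision=4,suppress=True)
C={n:read_camera(n) for n in ["scene","side","wrist"]}
for q in ["board_bar","board_rest","board_marks"]:
    P={n:place_of(q,n) for n in C}
    print(q,tri(*[(C[n],P[n][0]["position"]) for n in C if P[n]]))
for q in ["tray_1"]:
    A=place_of(q,"scene");B=place_of(q,"side")
    for a in A:
        for b in B:
            X,e=tri((C["scene"],a["position"]),(C["side"],b["position"]))
            if abs(e[0]).max()<5: print(X,e,a["position"],b["position"])
print(read_state()["clock"])
```

```text
board_bar (array([ 0.4818, -0.1094,  0.1208]), [array([ 2.1, -2.6]), array([4.6, 2.2]), array([9.8, 1.1])])
board_rest (array([0.4491, 0.0217, 0.0826]), [array([ 0.7, -0.2]), array([0.5, 0.3]), array([-0.8, -0.7])])
board_marks (array([0.4395, 0.065 , 0.0674]), [array([-0.4, -0.1]), array([-0.5,  0.4]), array([-0.6,  2.5])])
[0.4557 0.2626 0.0011] [array([-0.6,  0.3]), array([-0.8, -0.5])] [213.1, 189.9] [279.8, 317.9]
[ 0.5077  0.3678 -0.0656] [array([-3.4,  1.4]), array([-4.6, -2.9])] [213.1, 189.9] [265.1, 362.0]
[ 0.4536 -0.6806 -0.092 ] [array([-1.6,  1.1]), array([-0.8, -0.8])] [414.8, 331.4] [290.4, 161.8]
[ 0.3915 -0.7066 -0.0114] [array([ 1. , -0.7]), array([0.5, 0.4])] [414.8, 331.4] [301.9, 144.4]
[0.4371 0.3087 0.0613] [array([ 3.3, -1.5]), array([4.5, 2.6])] [197.5, 176.7] [279.8, 317.9]
[0.4844 0.4106 0.0031] [array([ 0.7, -0.3]), array([1. , 0.6])] [197.5, 176.7] [265.1, 362.0]
[ 0.4436 -0.5406  0.004 ] [array([ 0.7, -0.5]), array([0.4, 0.4])] [373.0, 285.5] [290.4, 161.8]
[ 0.3872 -0.576   0.0705] [array([ 3. , -2.2]), array([1.6, 1.5])] [373.0, 285.5] [301.9, 144.4]
2.2
```

The scene shows three white trays (scene px ~209,188; 201,176; 338,261), two red look-alikes (378,283; 420,327), and the board at ~(255,195). I'll move above the bar.

>>> apply_moves:
  rows:
    - [8.5, [-2, -2, -3], 0.17]
    - [8.5, [-4, -4, -3], 0.34]
    - [8.5, [-6, -5, -3], 0.51]
    - [8.5, [-8, -7, -3], 0.68]
    - [8.5, [-10, -9, -3], 0.85]
    - [8.5, [-10.9, -9.2, -3], 1.02]
    - [8.5, [-10.9, -9.2, -3], 1.19]
    - [8.5, [-10.9, -9.2, -3], 1.334]
    - [8.5, [-10.9, -9.2, -3], 1.334]
    - [8.5, [-10.9, -9.2, -3], 1.334]

```text
clock: 3.45
tcp_pos: [0.483, -0.109, 0.2614]
tool_rot: [0.0, 0.993, 0.119, 0.0]
ft_force: [0.3, 0.6, 0.2]
width: 0.085
gripper_force: 0.0
```

```bash
cat >> h.py <<'E'
np.set_printoptions(precision=4,suppress=True)
def look(q,names=("scene","side","wrist")):
    C={n:read_camera(n) for n in names}
    for x in q:
        P=[(C[n],place_of(x,n)) for n in C]; P=[(c,p[0]["position"]) for c,p in P if p]
        if len(P)>1: print(x,*tri(*P))
    return C
E
python3 - <<'E'
from h import *
C=look(["board_bar","board_rest","board_marks"]); cv2.imwrite("pics/w1.png",C["wrist"]["img"])
c=C["wrist"]; print(read_state()["tcp_pos"],read_state()["ft_force"],read_state()["joint_pos"])
for q in ["tray_1","board_bar","board_rest","board_marks"]:
  for n in C:
    for r in place_of(q,n): print(n,q,r["position"],r["confidence"])
E
```

```text
board_bar [ 0.4813 -0.111   0.1242] [array([-1.5, -0.6]), array([0.6, 0.3]), array([ 6.9, -4.7])]
board_rest [0.4501 0.0221 0.086 ] [array([ 0.7, -0.3]), array([0.6, 0.4]), array([-0.5,  0.3])]
board_marks [0.4398 0.0597 0.073 ] [array([-1.2, -0.5]), array([-1.6,  0.3]), array([4.8, 3. ])]
[ 0.483  -0.109   0.2613] [0.3574 0.0129 0.7189] [-0.2452  0.1744  1.6867  0.      1.2804  1.0887]
scene tray_1 [339.4, 263.0] 0.82
scene tray_1 [375.8, 284.8] 0.67
scene tray_1 [418.2, 333.9] 0.62
scene tray_1 [212.4, 191.2] 0.6
scene tray_1 [202.0, 177.3] 0.51
side tray_1 [287.6, 161.2] 0.78
side tray_1 [265.5, 360.0] 0.77
side tray_1 [279.5, 319.0] 0.76
side tray_1 [290.0, 179.3] 0.7
side tray_1 [303.1, 144.4] 0.65
wrist tray_1 [488.7, 256.3] 0.6
scene board_bar [280.3, 193.5] 0.61
scene board_bar [250.2, 214.1] 0.51
side board_bar [276.1, 205.9] 0.92
side board_bar [261.3, 211.5] 0.41
side board_bar [324.5, 193.1] 0.18
wrist board_bar [273.1, 207.5] 0.97
scene board_rest [246.8, 192.8] 0.89
side board_rest [283.4, 240.9] 0.69
side board_rest [289.0, 178.2] 0.27
wrist board_rest [142.4, 192.1] 0.71
wrist board_rest [273.3, 208.0] 0.41
scene board_marks [240.3, 193.6] 0.79
side board_marks [288.2, 252.1] 0.79
wrist board_marks [104.7, 187.7] 0.74
```

View pics/w1.png

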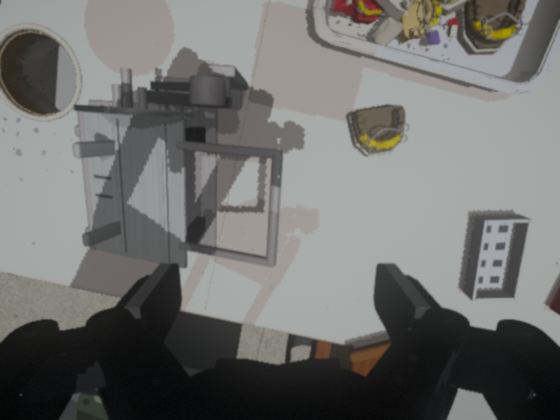

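Bar runs from px (279,150) to (272,262), marks at (103,177)/(103,196); the bar is slightly off the image vertical.

Run:
```python
from h import *
c=read_camera("wrist");s=read_state()
for z in (.118,.123,.128):
  a=atz(c,(279,150),z);b=atz(c,(272,262),z);m=(a+b)/2
  print(z,np.linalg.norm(a-b),m,toolshift(m),np.degrees(np.arctan2(*(a-b)[[1,0]])))
u=atz(c,(102,177),.07);v=atz(c,(103,196),.07);print(u,v,np.linalg.norm(u-v),(u+v)/2)
for q in["board_bar","board_marks","board_rest"]:
  p=place_of(q,"wrist")[0]["position"];print(q,p,atz(c,p,{"board_bar":.123,"board_marks":.067,"board_rest":.085}[q]))
```

```text
0.118 0.10471630976335912 [ 0.4735 -0.1087  0.118 ] [-0.913  -0.2562 14.3318] 10.059263985186242
0.123 0.10287831375853153 [ 0.4748 -0.1084  0.123 ] [-0.7786 -0.2527 13.8319] 10.059263985186258
0.128 0.10104031775370403 [ 0.4762 -0.1081  0.128 ] [-0.6443 -0.2492 13.3319] 10.059263985186249
[0.4517 0.0701 0.07  ] [0.4318 0.0672 0.07  ] 0.020134736784639336 [0.4418 0.0686 0.07  ]
board_bar [275.0, 210.7] [ 0.473  -0.1085  0.123 ]
board_marks [104.2, 191.6] [0.4358 0.0678 0.067 ]
board_rest [142.0, 193.1] [0.4492 0.0223 0.085 ]
```

>>> apply_moves:
  rows:
    - [5, [-0.8, -0.25, 3], 0.06]
    - [5, [-0.8, -0.25, 7], 0.06]
    - [5, [-0.8, -0.25, 11], 0.06]
    - [5, [-0.8, -0.25, 14], 0.06]
    - [5, [-0.8, -0.25, 15.7], 0.06]
    - [5, [-0.8, -0.25, 15.7], 0.06]
    - [0, [-0.8, -0.25, 15.7], 0.06]
    - [0, [-0.8, -0.25, 15.7], 0.06]
    - [0, [-0.8, -0.25, 15.7], 0.06]
    - [0, [-0.8, -0.25, 15.7], 0.06]
    - [0, [-0.8, -0.25, 15.7], 0.06]
  squeeze: 45

```text
clock: 6.22
tcp_pos: [0.4751, -0.1079, 0.1048]
tool_rot: [-0.0, 0.996, 0.088, 0.001]
ft_force: [0.3, 4.9, 2.3]
width: 0.008
gripper_force: 44.0
```

Run:
```python
from h import *
c=read_camera("side");cv2.imwrite("pics/s2.png",cv2.resize(c["img"][150:300,200:360],(800,750))[:600])
L=lambda a,b,n:[[round(21*(np.cos(t)-np.cos(a)),1),round(-21*(np.sin(t)-np.sin(a)),1)] for t in np.linspace(a,b,n+1)[1:]]
print(L(.314,.86,11));print(L(.86,0,24))
```

```text
[[np.float64(-0.3), np.float64(-1.0)], [np.float64(-0.7), np.float64(-1.9)], [np.float64(-1.2), np.float64(-2.9)], [np.float64(-1.7), np.float64(-3.8)], [np.float64(-2.2), np.float64(-4.7)], [np.float64(-2.8), np.float64(-5.6)], [np.float64(-3.4), np.float64(-6.4)], [np.float64(-4.1), np.float64(-7.2)], [np.float64(-4.8), np.float64(-8.0)], [np.float64(-5.5), np.float64(-8.7)], [np.float64(-6.3), np.float64(-9.4)]]
[[np.float64(0.6), np.float64(0.5)], [np.float64(1.1), np.float64(1.0)], [np.float64(1.6), np.float64(1.6)], [np.float64(2.1), np.float64(2.1)], [np.float64(2.6), np.float64(2.7)], [np.float64(3.1), np.float64(3.3)], [np.float64(3.5), np.float64(3.9)], [np.float64(3.9), np.float64(4.5)], [np.float64(4.3), np.float64(5.2)], [np.float64(4.7), np.float64(5.8)], [np.float64(5.1), np.float64(6.5)], [np.float64(5.4), np.float64(7.2)], [np.float64(5.7), np.float64(7.8)], [np.float64(6.0), np.float64(8.5)], [np.float64(6.2), np.float64(9.3)], [np.float64(6.4), np.float64(10.0)], [np.float64(6.6), np.float64(10.7)], [np.float64(6.8), np.float64(11.4)], [np.float64(7.0), np.float64(12.2)], [np.float64(7.1), np.float64(12.9)], [np.float64(7.2), np.float64(13.7)], [np.float64(7.2), np.float64(14.4)], [np.float64(7.3), np.float64(15.2)], [np.float64(7.3), np.float64(15.9)]]
```

View pics/s2.png

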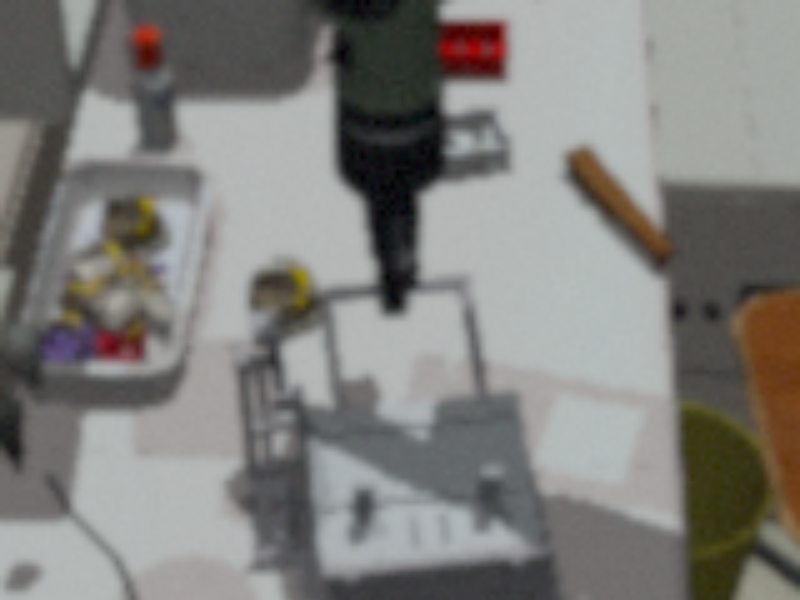

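The fingers hold the bar mid-length. Lifting along the arc past the top notch.

>>> apply_moves:
  rows:
    - [0, [0, -0.3, -1.0], 0]
    - [0, [0, -0.7, -1.9], 0]
    - [0, [0, -1.2, -2.9], 0]
    - [0, [0, -1.7, -3.8], 0]
    - [0, [0, -2.2, -4.7], 0]
    - [0, [0, -2.8, -5.6], 0]
    - [0, [0, -3.4, -6.4], 0]
    - [0, [0, -4.1, -7.2], 0]
    - [0, [0, -4.8, -8.0], 0]
    - [0, [0, -5.5, -8.7], 0]
    - [0, [0, -6.3, -9.4], 0]
    - [0, [0, -6.3, -9.4], 0]

```text
clock: 7.78
tcp_pos: [0.4644, -0.0478, 0.2006]
tool_rot: [0.002, 0.996, 0.089, 0.002]
ft_force: [3.3, -6.2, 5.0]
width: 0.0081
gripper_force: 44.3
```

Run:
```python
from h import *
C=look(["board_bar","board_rest","board_marks"],("scene","side"))
cv2.imwrite("pics/s3.png",cv2.resize(C["scene"]["img"][130:250,180:340],(800,600)))
```

```text
board_bar [ 0.4661 -0.0499  0.2138] [array([ 1.3, -0.9]), array([1.3, 1.1])]
board_rest [0.4483 0.0456 0.1123] [array([ 2. , -1.2]), array([2.1, 1.5])]
board_marks [0.4316 0.0598 0.09  ] [array([-1. ,  0.5]), array([-1.1, -0.7])]
```

View pics/s3.png

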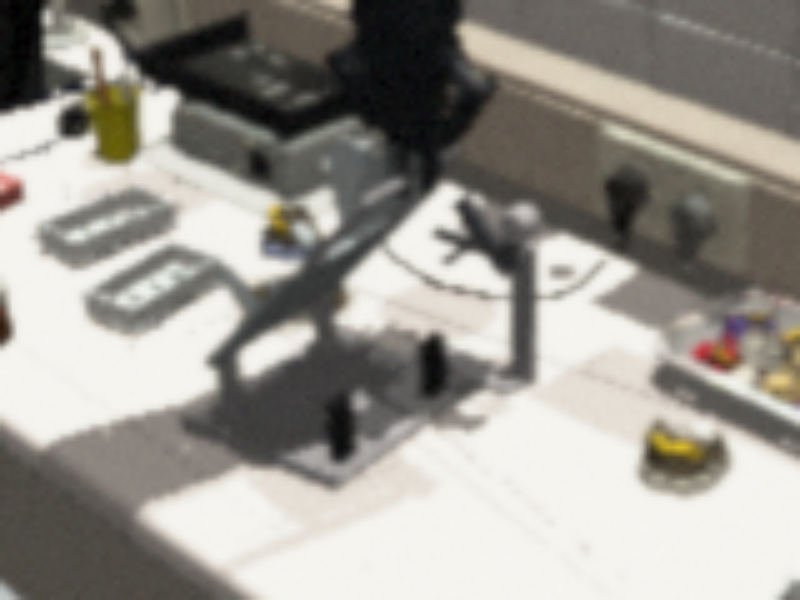

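The pawl stands away from the pins and the bar is at ~0.87 rad; lowering.

>>> apply_moves:
  rows:
    - [0, [0, 0.6, 0.5], 0]
    - [0, [0, 1.1, 1.0], 0]
    - [0, [0, 1.6, 1.6], 0]
    - [0, [0, 2.1, 2.1], 0]
    - [0, [0, 2.6, 2.7], 0]
    - [0, [0, 3.1, 3.3], 0]
    - [0, [0, 3.5, 3.9], 0]
    - [0, [0, 3.9, 4.5], 0]
    - [0, [0, 4.3, 5.2], 0]
    - [0, [0, 4.7, 5.8], 0]
    - [0, [0, 5.1, 6.5], 0]
    - [0, [0, 5.4, 7.2], 0]

```text
clock: 9.68
tcp_pos: [0.4737, -0.1, 0.1264]
tool_rot: [0.0, 0.996, 0.088, 0.001]
ft_force: [2.1, -4.0, 2.4]
width: 0.0082
gripper_force: 45.6
```

>>> apply_moves:
  rows:
    - [0, [0, 0.3, 0.6], 0]
    - [0, [0, 0.6, 1.3], 0]
    - [0, [0, 0.8, 2.1], 0]
    - [0, [0, 1.0, 2.8], 0]
    - [0, [0, 1.2, 3.5], 0]
    - [0, [0, 1.4, 4.2], 0]
    - [0, [0, 1.6, 5.0], 0]
    - [0, [0, 1.7, 5.7], 0]
    - [0, [0, 1.8, 6.5], 0]
    - [0, [0, 1.8, 7.2], 0]
    - [0, [0, 1.9, 8.0], 0]
    - [0, [0, 1.9, 8.6], 0]

```text
clock: 11.18
tcp_pos: [0.4766, -0.1177, 0.0404]
tool_rot: [-0.001, 0.996, 0.088, 0.0]
ft_force: [-2.9, 4.1, 43.7]
width: 0.008
gripper_force: 48.3
```

>>> apply_moves:
  rows:
    - [5, [0, 0, -0.1], 0]
    - [5, [0, 0, -0.2], 0]
    - [5, [0, 0, -0.2], 0]
    - [5, [0, 0, -4], 0]
    - [5, [0, 0, -9], 0]
    - [5, [0, 0, -14], 0]
    - [8.5, [-3, 5, -19], 0]
    - [8.5, [-6, 11, -23], 0]
    - [8.5, [-9, 17, -23], 0]
    - [8.5, [-11, 23, -23], 0]
    - [8.5, [-11, 27, -23], 0]
    - [8.5, [-11, 27, -23], 0]

```text
clock: 12.68
tcp_pos: [0.4146, -0.4066, 0.2692]
tool_rot: [-0.0, 0.996, 0.086, -0.001]
ft_force: [0.4, 0.9, 0.1]
width: 0.0848
gripper_force: 0.0
```

```bash
cat >> h.py <<'E'
def rect(c,m,z):
    """min-area rectangle of mask rim at plane z -> centre, sizes, long-axis angle deg"""
    cs,_=cv2.findContours(m.astype(np.uint8),cv2.RETR_EXTERNAL,cv2.CHAIN_APPROX_NONE)
    k=max(cs,key=cv2.contourArea)[:,0]
    P=np.array([atz(c,p,z)[:2] for p in k],np.float32)*1000
    b=cv2.boxPoints(cv2.minAreaRect(P)); e=[b[1]-b[0],b[2]-b[1]]; l=max(e,key=np.linalg.norm)
    return b.mean(0),[np.linalg.norm(x) for x in e],np.degrees(np.arctan2(l[1],l[0]))%180
E
python3 - <<'E'
from h import *
C=look(["board_bar","board_rest","board_marks"],("scene","side"))
c=read_camera("wrist");cv2.imwrite("pics/w4.png",c["img"])
for r in masks_of("tray_1","wrist"): print(r["position"],r["confidence"],r["pixels"].sum(),rect(c,r["pixels"],.029),rect(c,r["pixels"],.0))
print(place_of("tray_1","wrist"))
s=read_state();print(s["tcp_pos"],s["ft_force"],s["clock"])
E
```

```text
board_bar [ 0.4851 -0.113   0.0547] [array([ 1.1, -0.7]), array([1. , 0.8])]
board_rest [0.4642 0.0158 0.067 ] [array([ 0.4, -0.2]), array([0.4, 0.3])]
board_marks [0.4361 0.061  0.0639] [array([ 2.1, -1.2]), array([2.3, 1.5])]
[509.9, 243.9] 0.8 4884 (array([ 387.8884, -704.8499], dtype=float32), [np.float32(116.617805), np.float32(74.86312)], np.float32(134.86018)) (array([ 380.761 , -728.7037], dtype=float32), [np.float32(125.443726), np.float32(80.52898)], np.float32(134.86024))
[397.4, 167.4] 0.7 5148 (array([ 449.7999, -541.4247], dtype=float32), [np.float32(110.91278), np.float32(66.83319)], np.float32(179.86555)) (array([ 447.358 , -552.9102], dtype=float32), [np.float32(119.30685), np.float32(71.89131)], np.float32(179.86552))
[284.3, 149.7] 0.64 4772 (array([ 450.1805, -403.9677], dtype=float32), [np.float32(57.843277), np.float32(110.46163)], np.float32(14.875928)) (array([ 447.7675, -405.05  ], dtype=float32), [np.float32(62.220963), np.float32(118.8216)], np.float32(14.875935))
[{'position': [393.3, 167.6], 'confidence': 0.96}, {'position': [282.8, 148.7], 'confidence': 0.84}, {'position': [498.0, 243.7], 'confidence': 0.62}]
[ 0.4158 -0.4027  0.2706] [ 0.2733 -0.346  -0.7582] 13.225
```

View pics/w4.png

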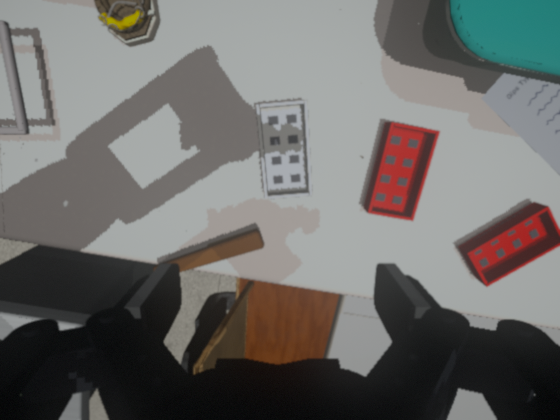

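White tray at px (284,150), red ones at (400,170) and (510,245). The board now reads flat. Picking the white tray.

>>> apply_moves:
  rows:
    - [7.8, [2, 0.4, 4], -0.088]
    - [7.8, [3.35, 0.7, 9], -0.088]
    - [7.8, [3.35, 0.7, 14], -0.088]
    - [7.8, [3.35, 0.7, 19], -0.088]
    - [7.8, [3.35, 0.7, 23], -0.088]
    - [7.8, [3.35, 0.7, 25.5], -0.088]
    - [7.8, [3.35, 0.7, 26.8], -0.088]
    - [7.8, [3.35, 0.7, 26.8], -0.088]
    - [3, [3.35, 0.7, 26.8], -0.088]
    - [3, [3.35, 0.7, 26.8], -0.088]
    - [3, [3.35, 0.7, 26.8], -0.088]
    - [3, [3.35, 0.7, 26.8], -0.088]
  squeeze: 40

```text
clock: 14.72
tcp_pos: [0.4507, -0.4052, 0.0039]
tool_rot: [0.001, 0.991, 0.132, 0.001]
ft_force: [-0.5, 0.7, 5.3]
width: 0.057
gripper_force: 44.6
```

>>> apply_moves:
  rows:
    - [3, [0, 0, -2], 0]
    - [3, [0, 0, -6], 0]
    - [3, [0, 0, -11], 0]
    - [3, [0, 0, -16], 0]
    - [3, [0, 0, -20], 0]
    - [3, [0, 0, -20], 0]

```text
clock: 15.48
tcp_pos: [0.4511, -0.4056, 0.2064]
tool_rot: [0.003, 0.991, 0.132, 0.003]
ft_force: [-0.8, -0.7, -0.6]
width: 0.0571
gripper_force: 44.0
```

Run:
```python
from h import *
c=read_camera("wrist");s=read_state();print(s)
cv2.imwrite("pics/w5.png",c["img"])
m=[(r["position"],r["confidence"]) for r in masks_of("tray_1","wrist")];print(m)
```

```text
{'clock': 15.525, 'joint_pos': array([-0.7514,  0.3832,  1.5387,  0.0001,  1.2166,  0.5546]), 'dq': array([-0.0007,  0.0352,  0.054 , -0.0006, -0.0032,  0.0018]), 'tau': array([  0.0053, -47.0057, -24.7002,   0.0007,  -0.039 ,   0.    ]), 'tcp_pos': array([ 0.4501, -0.4047,  0.2038]), 'tool_rot': array([0.0012, 0.9912, 0.132 , 0.001 ]), 'ft_force': array([ 0.6735,  0.466 , -0.6245]), 'wrist_torque': array([ 0.037 ,  0.0268, -0.0056]), 'gripper_force': 44.00846064090729, 'width': 0.05732831865422652}
[([524.0, 306.8], 0.96), ([400.8, 221.8], 0.74), ([276.5, 253.9], 0.64)]
```

View pics/w5.png

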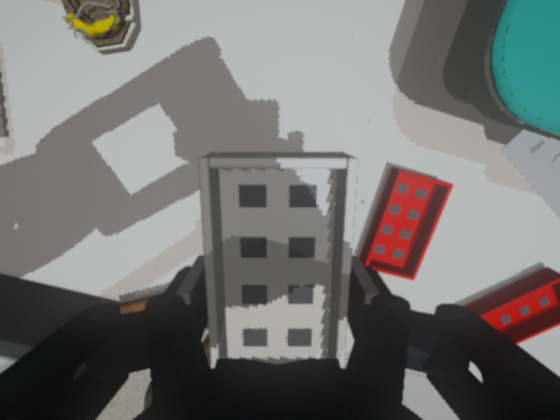

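Tray sits square in the fingers (rim edge at row 154, columns 200–357). Carrying it over the board, held back so the marks show.

>>> apply_moves:
  rows:
    - [3, [0.5, -4, -2], 0]
    - [3, [1.2, -9, -4], 0]
    - [3, [2, -14, -4], 0.03]
    - [3, [2.8, -19, -4], 0.06]
    - [3, [3.5, -24, -4], 0.089]
    - [3, [4.2, -29, -4], 0.089]
    - [3, [5, -34, -4], 0.089]
    - [3, [5.8, -39, -4], 0.089]
    - [3, [6.2, -41.1, -4], 0.089]
    - [3, [6.2, -41.1, -4], 0.089]
    - [3, [6.2, -41.1, -4], 0.089]
    - [3, [6.2, -41.1, -4], 0.089]

```text
clock: 17.08
tcp_pos: [0.402, 0.0076, 0.2419]
tool_rot: [0.0, 0.996, 0.087, -0.0]
ft_force: [-0.7, -0.5, -0.8]
width: 0.0573
gripper_force: 43.9
```

Run:
```python
from h import *
c=read_camera("wrist");s=read_state();print(s["tcp_pos"],s["tool_rot"],s["ft_force"],s["width"],s["clock"])
cv2.imwrite("pics/w6.png",c["img"])
for q,z in(("board_marks",.061),("board_rest",.061),("board_bar",.058)):
  for r in place_of(q,"wrist"): X=atz(c,r["position"],z);print(q,r,X,toolshift(X,s))
for r in masks_of("tray_1","wrist"):print(r["position"],r["confidence"])
```

```text
[0.4021 0.0076 0.242 ] [ 0.0001  0.9962  0.087  -0.0003] [-1.4028 -0.49   -0.2347] 0.057330642957659175 17.125
board_marks {'position': [223.2, 139.9], 'confidence': 0.71} [0.4414 0.0684 0.061 ] [ 4.9319 -5.3048 18.0991]
board_rest {'position': [279.0, 143.9], 'confidence': 0.7} [0.447  0.0146 0.061 ] [ 4.5554  0.0859 18.1   ]
board_rest {'position': [280.1, 139.0], 'confidence': 0.24} [0.4518 0.0144 0.061 ] [ 5.0197  0.1911 18.0997]
board_bar {'position': [416.2, 139.5], 'confidence': 0.63} [ 0.4743 -0.1164  0.058 ] [ 4.9744 13.4635 18.4013]
[275.4, 252.5] 0.76
[39.9, 91.6] 0.72
```

View pics/w6.png

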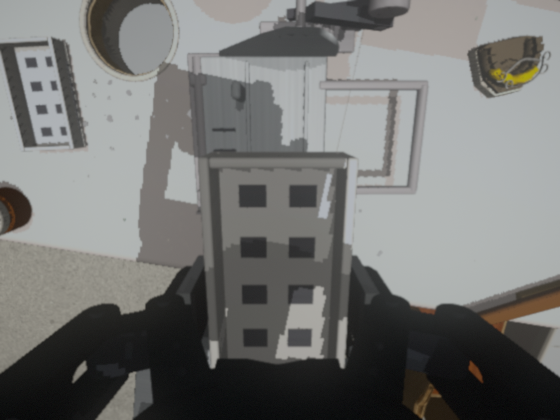

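Marks at (224,129) and (224,150), the stop behind at (238,91); computing offsets.

Run:
```python
from h import *
c=read_camera("wrist");s=read_state()
for n,p,z in [("far",(224,129),.061),("near",(224,150),.061),("barfar",(424,83),.058),("barnear",(416,190),.058),("brdL far",(192,56),.061),("brdL mid",(200,180),.061),("ribR far",(306,62),.061),("stop top",(238,91),.106)]:
  X=atz(c,p,z);print(n,X,toolshift(X,s))
for p in [(202,156),(357,156)]:
  X=atz(c,p,s["tcp_pos"][2]+.0255);print("trayfar",toolshift(X,s))
```

```text
far [0.4519 0.0696 0.061 ] [ 5.9668 -5.181  18.1302]
near [0.4321 0.0669 0.061 ] [ 3.9799 -5.2666 18.1301]
barfar [ 0.5258 -0.1085  0.058 ] [10.1482 13.6367 18.4313]
barnear [ 0.4262 -0.1303  0.058 ] [-0.0444 14.046  18.4309]
brdL far [0.5106 0.1067 0.061 ] [12.3961 -7.8112 18.1303]
brdL mid [0.3986 0.0867 0.061 ] [ 1.0217 -7.7952 18.1299]
ribR far [0.5237 0.0038 0.061 ] [11.8911  2.5413 18.1308]
stop top [0.4854 0.0555 0.106 ] [ 9.0291 -3.2153 13.6304]
trayfar [ 5.539  -2.702  -2.5499]
trayfar [ 5.5418  2.757  -2.5496]
```

>>> apply_moves:
  rows:
    - [3, [3, 0, 2], 0]
    - [3, [5.93, 0.05, 5], 0]
    - [3, [5.93, 0.05, 9], 0]
    - [3, [5.93, 0.05, 12], 0]
    - [3, [5.93, 0.05, 14.5], 0]
    - [3, [5.93, 0.05, 16], 0]
    - [3, [5.93, 0.05, 16.8], 0]
    - [3, [5.93, 0.05, 17.2], 0]
    - [3, [5.93, 0.05, 17.2], 0]

```text
clock: 18.5
tcp_pos: [0.4608, 0.0184, 0.0706]
tool_rot: [0.0, 0.996, 0.088, 0.0]
ft_force: [0.4, -0.1, -0.3]
width: 0.0573
gripper_force: 44.0
```

>>> apply_moves:
  rows:
    - [3, [0, 0, 0.2], 0]
    - [3, [0, 0, 0.4], 0]
    - [3, [0, 0, 0.4], 0]

```text
clock: 18.88
tcp_pos: [0.4605, 0.0184, 0.0663]
tool_rot: [-0.0, 0.996, 0.088, 0.0]
ft_force: [-0.2, 0.3, -0.5]
width: 0.0573
gripper_force: 44.0
```

>>> apply_moves:
  rows:
    - [3, [0, 0, 0.2], 0]
    - [3, [0, 0, 0.2], 0]

```text
clock: 19.12
tcp_pos: [0.4608, 0.0184, 0.0648]
tool_rot: [0.0, 0.996, 0.088, 0.0]
ft_force: [-2.5, -0.5, 4.1]
width: 0.0571
gripper_force: 44.5
```

>>> apply_moves:
  rows:
    - [3, [0, -0.1, 0.1], 0]
    - [3, [0, -0.2, 0.1], 0]
    - [3, [0, -0.2, 0.1], 0]

```text
clock: 19.5
tcp_pos: [0.4609, 0.0187, 0.0648]
tool_rot: [0.002, 0.996, 0.089, 0.001]
ft_force: [-2.2, -8.6, 10.8]
width: 0.0573
gripper_force: 45.5
```

>>> apply_moves:
  rows:
    - [7, [0, 0.15, 0], 0]
    - [7, [0, 0.15, 0], 0]
    - [7, [0, 0.15, 0], 0]
    - [7, [0, 0.15, -1.5], 0]
    - [7, [0, 0.15, -4], 0]
    - [7, [0, 0.15, -9], 0]
    - [8.5, [0, 0, -14], 0]
    - [8.5, [0, -5, -19], 0]
    - [8.5, [0, -11, -20], 0]
    - [8.5, [0, -17, -20], 0]
    - [8.5, [0, -22, -20], 0]
    - [8.5, [0, -24, -20], 0]

```text
clock: 21.0
tcp_pos: [0.4173, 0.2593, 0.263]
tool_rot: [-0.0, 0.996, 0.09, -0.0]
ft_force: [-0.6, -0.4, -0.1]
width: 0.0848
gripper_force: 0.0
```

```bash
cat >> h.py <<'E'
def trays(z=.029):
    c=read_camera("wrist");s=read_state();cur=2*np.degrees(np.arctan2(s["tool_rot"][2],s["tool_rot"][1]))
    print("tcp",s["tcp_pos"],"yaw",cur)
    for r in masks_of("tray_1","wrist"):
        o,sz,a=rect(c,r["pixels"],z);X=np.r_[o/1000,z]
        print(np.round(r["position"]),round(r["confidence"],2),"c",o,"sz",np.sort(sz),"ang",a,"shift",toolshift(X,s),"turn",np.radians(((cur-a)+90)%180-90))
    return c
E
python3 - <<'E'
from h import *
c=trays();cv2.imwrite("pics/w7.png",c["img"])
for q in ["tray_1"]: print(place_of(q,"wrist"))
E
```

```text
tcp [0.4172 0.2605 0.2629] yaw 10.280755368696589
[518. 192.] 0.86 c [455.5982 -19.1046] sz [ 87.7834 130.4508] ang 9.998057 shift [-1.198  28.2459 23.3263] turn 0.0049340109460341685
[272. 146.] 0.7 c [449.2906 271.6572] sz [ 58.9143 110.528 ] ang 12.43945 shift [ 3.3707 -0.4759 23.3842] turn -0.03767633346863826
[165.  96.] 0.7 c [487.9112 393.2   ] sz [ 63.4503 110.0659] ang 2.4163394 shift [  9.3399 -11.7458  23.4044] turn 0.13725995244502243
[{'position': [504.9, 185.5], 'confidence': 0.78}, {'position': [172.1, 97.8], 'confidence': 0.68}]
```

View pics/w7.png

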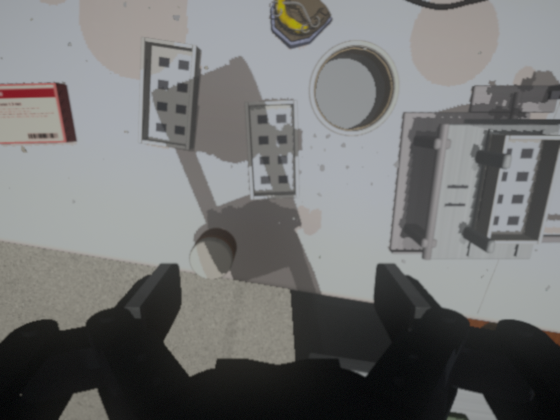

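The first tray stands against the stops. Next, the middle white tray at (272,146).

>>> apply_moves:
  rows:
    - [7.5, [2, -0.3, 4], -0.038]
    - [7.5, [3.3, -0.45, 9], -0.038]
    - [7.5, [3.3, -0.45, 14], -0.038]
    - [7.5, [3.3, -0.45, 19], -0.038]
    - [7.5, [3.3, -0.45, 23], -0.038]
    - [7.5, [3.3, -0.45, 25], -0.038]
    - [7.5, [3.3, -0.45, 25.95], -0.038]
    - [7.5, [3.3, -0.45, 25.95], -0.038]
    - [3, [3.3, -0.45, 25.95], -0.038]
    - [3, [3.3, -0.45, 25.95], -0.038]
    - [3, [3.3, -0.45, 25.95], -0.038]
    - [3, [3.3, -0.45, 25.95], -0.038]

```text
clock: 22.65
tcp_pos: [0.4509, 0.2672, 0.0051]
tool_rot: [-0.0, 0.994, 0.107, 0.001]
ft_force: [0.4, -1.0, 6.5]
width: 0.0573
gripper_force: 44.2
```

>>> apply_moves:
  rows:
    - [3, [0, 0, -2], 0]
    - [3, [0, 0, -6], 0]
    - [3, [0, 0, -11], 0]
    - [3, [0, 0, -16], 0]
    - [3, [0, 0, -21], 0.0]
    - [3, [0, 0, -24], 0.04]
    - [3, [0, 0, -24], 0.04]

```text
clock: 23.52
tcp_pos: [0.4508, 0.2674, 0.2463]
tool_rot: [-0.001, 0.996, 0.087, 0.003]
ft_force: [0.3, 0.3, -1.2]
width: 0.0571
gripper_force: 43.4
```

Run:
```python
from h import *
s=read_state();print(s["tcp_pos"],s["tool_rot"],s["clock"])
# tray1 held-pose TCP (0.4609,0.0187); near mark tray: -20mm along ey
ey=np.array([np.cos(np.radians(10.06)),np.sin(np.radians(10.06))])
for d in(-.02,-.07): print(d,toolshift(np.r_[np.array([.4609,.0187])+d*ey,.25],s))
c=read_camera("wrist")
for r in masks_of("tray_1","wrist"):
  ys,xs=np.nonzero(r["pixels"]);print(r["position"],r["confidence"],xs.min(),xs.max(),ys.min(),ys.max())
  if abs(r["position"][0]-278)<20:
    k=ys<ys.min()+12
    for p in[(xs[k].min(),ys.min()+1),(xs[k].max(),ys.min()+1)]: print(toolshift(atz(c,p,s["tcp_pos"][2]+.0255),s))
```

```text
[0.4508 0.2674 0.2463] [-0.0012  0.9962  0.087   0.0026] 23.525
-0.02 [-5.3175 24.6694 -0.4467]
-0.07 [-10.3174  24.6759  -0.4741]
[167.8, 128.0] 0.93 138 201 73 183
[522.6, 230.5] 0.71 480 559 171 281
[272.9, 249.4] 0.69 199 356 153 367
[ 5.6026 -2.8249 -2.514 ]
[ 5.6075  2.7115 -2.5244]
```

>>> apply_moves:
  rows:
    - [3, [-2, 4, 0], 0]
    - [3, [-4, 9, 0], 0]
    - [3, [-6, 14, 0], 0]
    - [3, [-8, 19, 0], 0]
    - [3, [-10, 23, 0], 0]
    - [3, [-10.3, 24.7, 0], 0]
    - [3, [-10.3, 24.7, 0], 0]
    - [3, [-10.3, 24.7, 0], 0]

```text
clock: 24.62
tcp_pos: [0.3908, 0.0062, 0.2429]
tool_rot: [-0.0, 0.996, 0.087, -0.001]
ft_force: [0.0, -0.3, -0.7]
width: 0.057
gripper_force: 43.5
```

Run:
```python
from h import *
s=read_state();print(s["tcp_pos"],s["tool_rot"],s["clock"])
c=read_camera("wrist");cv2.imwrite("pics/w8.png",cv2.resize(c["img"][0:240,140:460],(800,600)))
for r in masks_of("tray_1","wrist"):
  ys,xs=np.nonzero(r["pixels"]);print(r["position"],r["confidence"],xs.min(),xs.max(),ys.min(),ys.max())
```

```text
[0.3908 0.0062 0.2429] [-0.0003  0.9962  0.0869 -0.001 ] 24.625
[277.2, 100.2] 0.82 243 313 47 153
[277.6, 251.3] 0.57 199 356 152 366
```

View pics/w8.png

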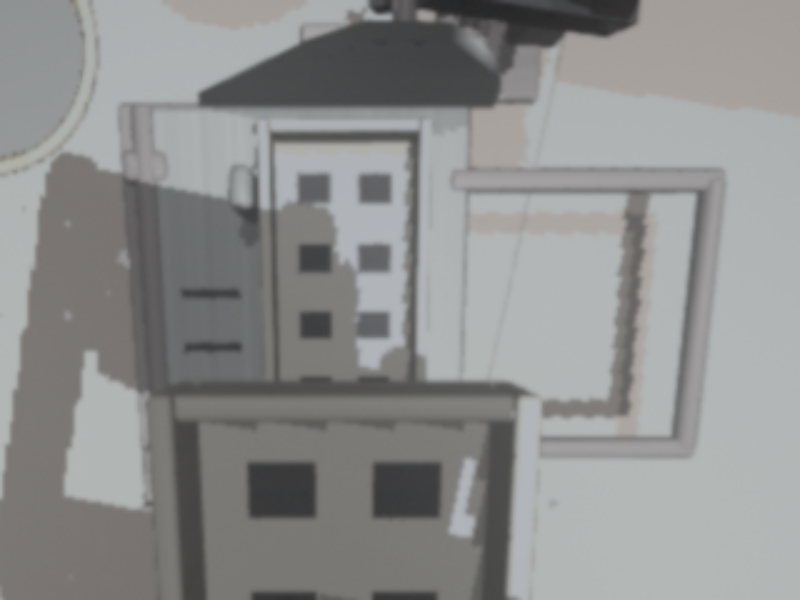

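Tray 1 stands by the stops (rim far edge at px (245–311, 49)); marks at (224,117) and (225,139).

Run:
```python
from h import *
s=read_state();c=read_camera("wrist")
for n,p,z in[("L",(244.8,48.8),.09),("R",(311.2,48.8),.09),("L2",(248,150),.09),("R2",(307.5,150),.09),("far",(224,117.2),.061),("near",(224.8,138.8),.061)]: print(n,toolshift(atz(c,p,z),s))
for p in [(207,158),(353,158)]: print("held",toolshift(atz(c,p,s["tcp_pos"][2]+.0255),s))
```

```text
L [12.4403 -2.7588 15.3137]
R [12.4422  2.7068 15.311 ]
L2 [ 4.2174 -2.6859 15.3224]
R2 [ 4.2216  2.6101 15.3199]
far [ 7.0519 -5.1607 18.2206]
near [ 5.0393 -5.1695 18.2227]
held [ 5.4677 -2.5403 -2.5546]
held [ 5.472   2.607  -2.5571]
```

>>> apply_moves:
  rows:
    - [3, [2.5, 0, 2], 0]
    - [3, [4.98, 0, 5], 0]
    - [3, [4.98, 0, 9], 0]
    - [3, [4.98, 0, 12], 0]
    - [3, [4.98, 0, 13.5], 0]
    - [3, [4.98, 0, 14.4], 0]
    - [3, [4.98, 0, 14.8], 0]
    - [3, [4.98, 0, 14.8], 0]

```text
clock: 25.78
tcp_pos: [0.4405, 0.0146, 0.096]
tool_rot: [-0.0, 0.996, 0.087, 0.0]
ft_force: [-1.9, -1.2, -1.1]
width: 0.0572
gripper_force: 43.8
```

>>> apply_moves:
  rows:
    - [3, [0, 0, 0.2], 0]
    - [3, [0, 0, 0.4], 0]
    - [3, [0, 0, 0.4], 0]

```text
clock: 26.15
tcp_pos: [0.4402, 0.0143, 0.0919]
tool_rot: [0.0, 0.996, 0.087, 0.0]
ft_force: [1.1, 0.1, -1.3]
width: 0.0572
gripper_force: 43.8
```

>>> apply_moves:
  rows:
    - [3, [0, 0, 0.2], 0]
    - [3, [0, 0, 0.25], 0]
    - [3, [0, 0, 0.25], 0]

```text
clock: 26.52
tcp_pos: [0.4405, 0.0143, 0.091]
tool_rot: [0.0, 0.996, 0.087, 0.001]
ft_force: [-4.5, 0.1, 14.3]
width: 0.0573
gripper_force: 45.7
```

>>> apply_moves:
  rows:
    - [7, [0, 0, 0], 0]
    - [7, [0, 0, 0], 0]
    - [7, [0, 0, -1.5], 0]
    - [7, [0, 0, -5], 0]
    - [7, [0, 0, -10], 0]
    - [8.5, [1, -5, -14], 0]
    - [8.5, [2, -10, -17], 0]
    - [8.5, [3, -15, -17], 0]
    - [8.5, [4, -20, -17], 0]
    - [8.5, [5, -25, -17], 0]
    - [8.5, [6, -30, -17], 0]
    - [8.5, [7, -35, -17], 0.1]

```text
clock: 28.02
tcp_pos: [0.4485, 0.3729, 0.2588]
tool_rot: [0.0, 0.999, 0.036, -0.0]
ft_force: [0.5, 0.4, -0.2]
width: 0.0847
gripper_force: 0.0
```

>>> apply_moves:
  rows:
    - [8.5, [0.3, -1.5, 0], 0.03]
    - [8.5, [0.3, -1.5, 0], 0.03]
    - [8.5, [0.3, -1.5, 0], 0.03]

```text
clock: 28.4
tcp_pos: [0.4505, 0.3855, 0.259]
tool_rot: [0.001, 1.0, 0.022, -0.0]
ft_force: [-0.7, -0.1, 1.0]
width: 0.0848
gripper_force: 0.0
```

Run:
```python
from h import *
c=trays();cv2.imwrite("pics/w9.png",c["img"])
c=read_camera("side")
for n in("side","scene"):
  if n=="scene": c=read_camera(n)
  for r in place_of("tray_1",n): print(n,r, atz(c,r["position"],.03))
```

```text
tcp [0.4505 0.3853 0.2592] yaw 2.4803761585616892
[271. 147.] 0.56 c [488.225  396.3017] sz [ 58.0385 109.0667] ang 2.4493358 shift [ 3.8207 -0.9493 23.0215] turn 0.0005417562218916367
[323. 288.] 0.46 c [314.2286 321.1588] sz [52.4781 75.6803] ang 13.896008 shift [-13.8879   5.8049  23.0312] turn -0.19924035376241958
side {'position': [268.0, 360.6], 'confidence': 0.9} [0.4777 0.4173 0.03  ]
side {'position': [305.0, 141.1], 'confidence': 0.45} [ 0.3796 -0.677   0.03  ]
side {'position': [287.6, 239.4], 'confidence': 0.39} [ 0.44   -0.0383  0.03  ]
side {'position': [288.6, 161.6], 'confidence': 0.38} [ 0.4525 -0.509   0.03  ]
scene {'position': [415.2, 333.7], 'confidence': 0.89} [ 0.3445 -0.7226  0.03  ]
scene {'position': [202.7, 178.8], 'confidence': 0.83} [0.4568 0.3299 0.03  ]
scene {'position': [248.3, 194.9], 'confidence': 0.76} [0.503  0.0846 0.03  ]
scene {'position': [373.8, 286.4], 'confidence': 0.72} [ 0.4132 -0.5576  0.03  ]
scene {'position': [250.8, 198.3], 'confidence': 0.68} [0.4925 0.0572 0.03  ]
```

View pics/w9.png

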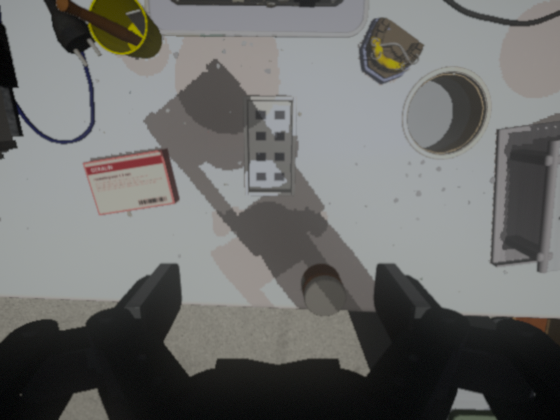

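Last white tray at (271,146); no fourth one anywhere. Picking it.

>>> apply_moves:
  rows:
    - [7.5, [2, -0.5, 4], 0]
    - [7.5, [3.75, -0.92, 9], 0]
    - [7.5, [3.75, -0.92, 14], 0]
    - [7.5, [3.75, -0.92, 19], 0]
    - [7.5, [3.75, -0.92, 23], 0]
    - [7.5, [3.75, -0.92, 25], 0]
    - [7.5, [3.75, -0.92, 25.6], 0]
    - [7.5, [3.75, -0.92, 25.6], 0]
    - [3, [3.75, -0.92, 25.6], 0]
    - [3, [3.75, -0.92, 25.6], 0]
    - [3, [3.75, -0.92, 25.6], 0]
    - [3, [3.75, -0.92, 25.6], 0]

```text
clock: 30.2
tcp_pos: [0.4885, 0.3978, 0.0049]
tool_rot: [-0.001, 1.0, 0.022, 0.001]
ft_force: [-0.1, 0.4, 6.0]
width: 0.0573
gripper_force: 44.9
```

>>> apply_moves:
  rows:
    - [3, [0, 0, -2], 0]
    - [3, [0, 0, -6], 0]
    - [3, [0, 0, -11], 0]
    - [3, [0, 0, -16], 0]
    - [3, [0, 0, -21], -0.06]
    - [3, [0, 0, -26], -0.132]
    - [3, [0, 0, -26], -0.132]
    - [3, [0, 0, -26], -0.132]

```text
clock: 31.2
tcp_pos: [0.487, 0.3967, 0.2624]
tool_rot: [0.0, 0.996, 0.088, -0.001]
ft_force: [-0.3, -0.0, -1.1]
width: 0.0571
gripper_force: 44.2
```

Run:
```python
from h import *
s=read_state();print(s["tcp_pos"],s["tool_rot"],s["width"],s["clock"])
ey=np.array([np.cos(np.radians(10.06)),np.sin(np.radians(10.06))])
print(toolshift(np.r_[np.array([.4607,.0180])-.07*ey,.265],s))
```

```text
[0.487  0.3967 0.2624] [ 0.0005  0.9962  0.0876 -0.0007] 0.05712400555768112 31.2
[-16.2017  36.8352  -0.2036]
```

>>> apply_moves:
  rows:
    - [3, [-2, 4, 0], 0]
    - [3, [-4, 9, 0], 0]
    - [3, [-6, 14, 0], 0]
    - [3, [-8, 19, 0], 0]
    - [3, [-10, 24, 0], 0]
    - [3, [-13, 29, 0], 0]
    - [3, [-15, 33, 0], 0]
    - [3, [-16.2, 36.8, 0], 0]
    - [3, [-16.2, 36.8, 0], 0]
    - [3, [-16.2, 36.8, 0], 0]

```text
clock: 32.45
tcp_pos: [0.392, 0.0069, 0.2622]
tool_rot: [-0.0, 0.996, 0.087, -0.001]
ft_force: [1.1, -0.3, -1.1]
width: 0.0572
gripper_force: 44.2
```

Run:
```python
from h import *
s=read_state();print(s["tcp_pos"],s["tool_rot"],s["clock"])
c=read_camera("wrist");cv2.imwrite("pics/w10.png",cv2.resize(c["img"][0:240,140:460],(800,600)))
for r in masks_of("tray_1","wrist"):
  ys,xs=np.nonzero(r["pixels"]);print(r["position"],r["confidence"],xs.min(),xs.max(),ys.min(),ys.max())
```

```text
[0.392  0.0069 0.2622] [-0.0004  0.9962  0.0875 -0.0012] 32.45
[278.7, 65.7] 0.95 246 310 54 75
[278.7, 112.1] 0.86 245 315 75 152
[274.7, 253.0] 0.79 199 357 152 366
```

View pics/w10.png

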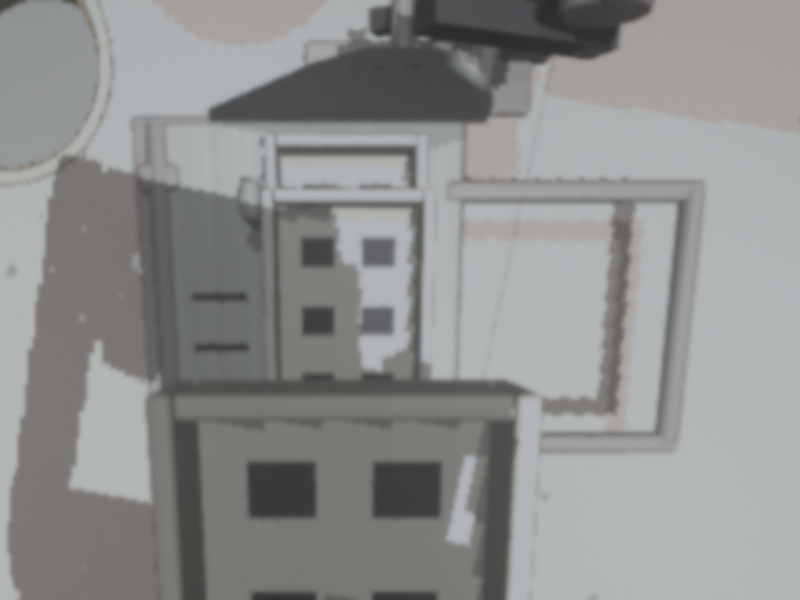

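Tray 2 sits nested on tray 1, offset to the near side; checking offsets numerically.

Run:
```python
from h import *
s=read_state();c=read_camera("wrist")
for n,p,z in[("1L",(246.8,54.5),.09),("1R",(310.4,54.5),.09),("2L",(244.8,75.3),.115),("2R",(312.8,75.3),.115),("far",(228,118.8),.061),("near",(228,138.8),.061)]: print(n,toolshift(atz(c,p,z),s))
```

```text
1L [12.3593 -2.773  17.2473]
1R [12.3611  2.8292 17.2438]
2L [10.3408 -2.7589 14.7501]
2R [10.3432  2.8407 14.7465]
far [ 6.9189 -5.0695 20.1562]
near [ 4.9415 -5.1481 20.1589]
```

>>> apply_moves:
  rows:
    - [3, [3, 0, 2], 0]
    - [3, [6, 0, 4], 0]
    - [3, [6.85, 0, 8], 0]
    - [3, [6.85, 0, 11], 0]
    - [3, [6.85, 0, 13], 0]
    - [3, [6.85, 0, 13.9], 0]
    - [3, [6.85, 0, 14.3], 0]
    - [3, [6.85, 0, 14.3], 0]

```text
clock: 33.6
tcp_pos: [0.4604, 0.0187, 0.1207]
tool_rot: [0.0, 0.996, 0.088, 0.0]
ft_force: [-0.5, 0.0, -0.8]
width: 0.0569
gripper_force: 44.1
```

>>> apply_moves:
  rows:
    - [3, [0, 0, 0.2], 0]
    - [3, [0, 0, 0.35], 0]
    - [3, [0, 0, 0.45], 0]
    - [3, [0, 0, 0.45], 0]

```text
clock: 34.1
tcp_pos: [0.46, 0.0185, 0.1159]
tool_rot: [0.0, 0.996, 0.088, 0.0]
ft_force: [-0.4, -0.9, -0.3]
width: 0.0575
gripper_force: 44.2
```

>>> apply_moves:
  rows:
    - [3, [0, 0, 0.15], 0]
    - [3, [0, 0, 0.2], 0]
    - [3, [0, 0, 0.2], 0]

```text
clock: 34.48
tcp_pos: [0.4601, 0.0185, 0.1157]
tool_rot: [0.0, 0.996, 0.088, 0.001]
ft_force: [-3.7, -0.6, 14.4]
width: 0.0571
gripper_force: 46.1
```

>>> apply_moves:
  rows:
    - [7, [0, 0, 0], 0]
    - [7, [0, 0, 0], 0]
    - [7, [0, 0, -1.5], 0]
    - [7, [0, 0, -5], 0]
    - [7, [0, 0, -10], 0]
    - [7, [0, 3, -14], 0]
    - [7, [-0.7, 8, -14], 0]
    - [6, [-0.7, 12, -14], 0]
    - [6, [-0.7, 13.7, -14], 0]
    - [6, [-0.7, 13.7, -14], 0]

```text
clock: 35.72
tcp_pos: [0.4769, -0.1179, 0.2533]
tool_rot: [-0.0, 0.996, 0.087, -0.0]
ft_force: [0.4, 0.7, 0.2]
width: 0.0604
gripper_force: 0.0
```

Run:
```python
from h import *
s=read_state();print(s["tcp_pos"],s["tool_rot"],s["clock"])
print(toolshift([.4766,-.1177,.040],s))
c=read_camera("wrist");cv2.imwrite("pics/w11.png",c["img"])
for r in place_of("board_bar","wrist"): print(r,toolshift(atz(c,r["position"],.058),s))
L=lambda a,b,n:[[round(float(21*(np.cos(t)-np.cos(a))),1),round(float(-21*(np.sin(t)-np.sin(a))),1)] for t in np.linspace(a,b,n+1)[1:]]
print(L(0,.375,20));print(L(.375,.305,5))
```

```text
[ 0.4769 -0.1179  0.2533] [-0.0005  0.9962  0.0869 -0.0004] 35.725
[-0.0118 -0.0059 21.3296]
{'position': [278.0, 189.3], 'confidence': 0.81} [-0.2074 -0.0058 19.5298]
[[-0.0, -0.4], [-0.0, -0.8], [-0.0, -1.2], [-0.1, -1.6], [-0.1, -2.0], [-0.1, -2.4], [-0.2, -2.7], [-0.2, -3.1], [-0.3, -3.5], [-0.4, -3.9], [-0.4, -4.3], [-0.5, -4.7], [-0.6, -5.1], [-0.7, -5.4], [-0.8, -5.8], [-0.9, -6.2], [-1.1, -6.6], [-1.2, -7.0], [-1.3, -7.3], [-1.5, -7.7]]
[[0.1, 0.3], [0.2, 0.6], [0.3, 0.8], [0.4, 1.1], [0.5, 1.4]]
```

View pics/w11.png

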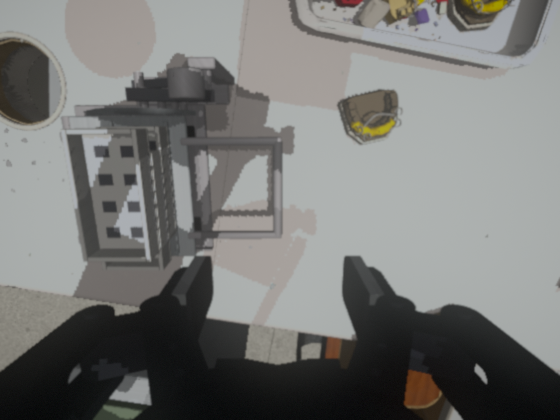

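Pile of three is nested beside the stops; bar under the fingers at (278,189). Gripping the bar.

>>> apply_moves:
  rows:
    - [5, [0, 0, 5], 0]
    - [5, [0, 0, 10], 0]
    - [5, [0, 0, 15], 0]
    - [5, [0, 0, 19], 0]
    - [5, [0, 0, 21.2], 0]
    - [5, [0, 0, 21.2], 0]
    - [0, [0, 0, 21.2], 0]
    - [0, [0, 0, 21.2], 0]
    - [0, [0, 0, 21.2], 0]
    - [0, [0, 0, 21.2], 0]
  squeeze: 60

```text
clock: 37.08
tcp_pos: [0.4779, -0.1176, 0.0431]
tool_rot: [0.0, 0.996, 0.088, 0.001]
ft_force: [-1.0, 1.5, 7.1]
width: 0.0077
gripper_force: 58.8
```

>>> apply_moves:
  rows:
    - [0, [0, 0, -0.4], 0]
    - [0, [0, 0, -0.8], 0]
    - [0, [0, 0, -1.2], 0]
    - [0, [0, -0.1, -1.6], 0]
    - [0, [0, -0.1, -2.0], 0]
    - [0, [0, -0.1, -2.4], 0]
    - [0, [0, -0.2, -2.7], 0]
    - [0, [0, -0.2, -3.1], 0]
    - [0, [0, -0.3, -3.5], 0]
    - [0, [0, -0.4, -3.9], 0]
    - [0, [0, -0.4, -4.3], 0]

```text
clock: 38.45
tcp_pos: [0.4769, -0.1136, 0.0853]
tool_rot: [-0.0, 0.996, 0.088, 0.001]
ft_force: [6.0, 2.8, -5.3]
width: 0.0074
gripper_force: 58.4
```

>>> apply_moves:
  rows:
    - [0, [0, -0.1, -0.4], 0]
    - [0, [0, -0.2, -0.8], 0]
    - [0, [0, -0.3, -1.1], 0]
    - [0, [0, -0.4, -1.5], 0]
    - [0, [0, -0.5, -1.9], 0]
    - [0, [0, -0.7, -2.3], 0]
    - [0, [0, -0.8, -2.7], 0]
    - [0, [0, -0.9, -3.0], 0]
    - [0, [0, -1.0, -3.3], 0]
    - [0, [0, -1.0, -3.3], 0]

```text
clock: 39.7
tcp_pos: [0.4754, -0.1044, 0.1184]
tool_rot: [0.001, 0.996, 0.088, 0.001]
ft_force: [5.7, -1.3, -3.3]
width: 0.0077
gripper_force: 58.6
```

Run:
```python
from h import *
look(["board_bar","board_rest"],("scene","side"));print(read_state()["tcp_pos"],read_state()["ft_force"])
```

```text
board_bar [ 0.4833 -0.1075  0.1221] [array([-0.7,  0.5]), array([-0.7, -0.5])]
board_rest [0.4426 0.0245 0.0898] [array([-0.4,  0.2]), array([-0.4, -0.3])]
[ 0.4754 -0.1045  0.1183] [ 6.1647 -2.4153 -2.2563]
```

>>> apply_moves:
  rows:
    - [0, [0, 0.1, 0.3], 0]
    - [0, [0, 0.2, 0.6], 0]
    - [0, [0, 0.3, 0.8], 0]
    - [0, [0, 0.4, 1.0], 0]
    - [0, [0, 0.4, 1.2], 0]
    - [0, [0, 0.45, 1.3], 0]
    - [0, [0, 0.45, 1.4], 0]
    - [0, [0, 0.45, 1.4], 0]

```text
clock: 41.0
tcp_pos: [0.4762, -0.1082, 0.1068]
tool_rot: [0.0, 0.996, 0.088, 0.002]
ft_force: [0.3, 2.9, 18.8]
width: 0.0077
gripper_force: 60.8
```

>>> apply_moves:
  rows:
    - [0, [0, 0, -0.15], 0]
    - [0, [0, 0, -0.15], 0]
    - [5, [0, 0, -0.15], 0]
    - [5, [0, 0, -0.15], 0]
    - [5, [0, 0, -0.15], 0]
    - [5, [0, 0, -2], 0]
    - [5, [0, 0, -6], 0]
    - [5, [0, 0, -11], 0]
    - [5, [0, 2, -15], 0]
    - [5, [0, 5, -15], 0]
    - [5, [0, 5, -15], 0]

```text
clock: 42.38
tcp_pos: [0.4839, -0.1586, 0.2536]
tool_rot: [-0.0, 0.996, 0.087, -0.0]
ft_force: [-0.8, 0.7, -0.1]
width: 0.05
gripper_force: 0.0
```

Run:
```python
from h import *
C=look(["board_bar","board_rest"],("scene","side","wrist"))
a=cv2.resize(C["scene"]["img"][140:240,190:320],(520,400),interpolation=2)[:, :400];b=cv2.resize(C["wrist"]["img"],(400,300))
im=np.zeros((400,800,3),np.uint8);im[:,:400]=a;im[:300,400:]=b;cv2.imwrite("pics/f.png",im);print(read_state()["clock"])
```

```text
board_bar [ 0.4819 -0.1095  0.1077] [array([ 0.1, -2.1]), array([3.9, 0.8]), array([  6. , -12.5])]
board_rest [0.4553 0.0242 0.0778] [array([ 0.5, -0.3]), array([0.5, 0.4])]
42.825
```

View pics/f.png

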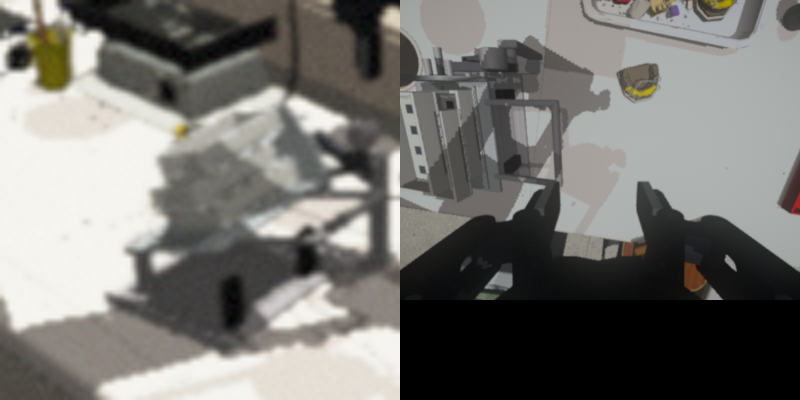

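The board stands tilted with the nested pile on it; a quick check of the bar's height from its apparent length (px ~(223,140)–(222,256)), then hand in.

Run:
```python
from h import *
c=read_camera("wrist")
for t in(.157,.314,.471):
  m=np.array([.439,.0887])+np.array([.1747,-.9846])*.21*np.cos(t);z=.058+.21*np.sin(t)
  print(t,[proj(c,np.r_[m+k*np.array([.9846,.1747]),z]) for k in(-.05,0,.05)])
```

```text
0.157 [array([235.4788, 244.3479]), array([233.7471, 195.3048]), array([231.8742, 141.8452])]
0.314 [array([222.5359, 257.2993]), array([219.9882, 203.5017]), array([217.2083, 144.2917])]
0.471 [array([200.9393, 272.3732]), array([196.9287, 213.138 ]), array([192.506 , 147.1985])]
```

Matches the second notch (0.314).

```bash
python3 -c "
from bench import *
print(close_job())"
```

```text
the job is handed in; nothing more can be done
None
```

The job is handed in: I lowered the board flat, stacked the three white trays present (no fourth was found) alternately far, near, far beside the stops, then raised the board, and a final wrist picture showed it held at the second notch with the gripper clear.

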